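Stand the strop paddle in the rack under the shelf

TASK

Take the strop paddle off its sloping rest and stand it upright, handle up, in the slot of the wooden rack under the low shelf. Inside the slot is a stop whose height is unknown: lower the paddle until you feel it rest gently on the stop, without ramming it, before you let go, and leave it standing there. Do not knock over or shift the bottle, jar and tin.

Things in the scene. Friction and masses are not known exactly. Their poses are not given: they have to be found in the camera images.
- paddle: Strop paddle, 200 mm, 0.22 kg: flat wooden blade with one brown leather face, 70 mm wide (x), 14 thick (y), z = 0 to 110 mm; then a dark handle to z = 200. Origin: centre of the blade's free end (its foot); z runs to the handle's tip, y across the thickness. It starts in the rest, turned some 31 degrees about its y: handle up and leaning away from the robot. It may turn a little in the fingers.
- paddle_grip (a point): Middle of the paddle's dark handle, 150 mm from the foot; axes as the paddle's. The handle is 28 mm wide (x), 18 mm thick (y) and 90 mm long (z). Grip it across y; the gripper may be pitched about y as you like.
- rest: Fixed grey sloping rest that holds the paddle at the start: a channel 20 mm wide between two 10 mm cheeks that reach 45 mm up the blade, a sloping floor and, along the blade's far (+x) edge, a stop that reaches 80 mm up the blade. Open above and towards the robot: the paddle comes out straight up. Origin on the bench; the paddle's foot starts at x = -60, z = 50 mm.
- rack: Fixed wooden rack: a block 130 x 70 mm (x, y), 85 mm high, with a slot in its top for the paddle's foot, and above it a low shelf on two posts (24 mm square, at x = 135, y = +-148 mm). Origin on the bench below the slot's centre; z up, x away from the robot into the rack, y along the shelf. Open in front of and under the shelf.
- slot_mouth (a point): Centre of the slot's mouth on the block's top, 85 mm above the bench; axes as the rack's. The slot is 74 mm long (x), 18 mm wide (y), with a 3 mm chamfer round its mouth. Inside it a flat, stiff, cork-faced stop spans the slot: set 20 to 37 mm below the mouth, differently each time and not reported. The paddle's foot must come to rest on it; feel for it.
- shelf_edge (a point): Middle of the shelf's front lower edge, 330 mm above the bench, right above the slot's centre; axes as the rack's. The shelf, 320 mm wide (y) and 18 thick, reaches from here 160 mm back (+x), small jars on its rear half. Over the slot a gripper pointing straight down would hit it: it must lean back towards the robot, some 30 to 45 degrees from vertical.
- dye_bottle: Bystander: red dye bottle with a white cap, 50 mm in diameter, 130 mm tall, standing under the shelf at one side of the slotted block; origin under its centre.
- glue_jar: Bystander: amber glue jar with a red cap, 56 mm in diameter, 75 mm tall, standing under the shelf at the other side of the block; origin under its centre.
- wax_tin: Bystander: flat brass tin, 70 mm in diameter, 28 mm high, on the bench nearer the robot; origin under its centre.
Not all that is in view belongs to the job. Of the things like the rest, leave any that is turquoise; of the rest the larger one is meant. Leave any turquoise or white look-alike of the paddle alone.

How it is judged (in metres and radians):
On the way, in this order (a step that is already met when the one before it is completed fails the run):
1. the paddle is lifted clear of the rest, in the fingers (contact force between the fingers and paddle above 1 N and contact force between rest and paddle below 0.1 N and height (world z) of paddle above 0.075 m), for 0.1 s.
2. still held, the upright paddle has its foot in the slot and rests on the stop (horizontal distance between paddle and slot_mouth below 0.006 m and z of paddle in the frame of slot_mouth below -0.017 m and angle between paddle's own z axis and vertical below 0.1 rad and contact force between rack and paddle above 0.7 N and contact force between the fingers and paddle above 1 N), for 0.2 s.
At the end, for the whole second after the job is handed in: The released paddle stands at rest on the stop in the slot, handle up: foot over 17 mm below the slot's mouth and within 6 mm of its centre sideways, within 0.1 rad of upright, its weight on the rack. It was still held when its foot came to rest on the stop (horizontal distance between paddle and slot_mouth below 0.006 m and z of paddle in the frame of slot_mouth below -0.017 m and angle between paddle's own z axis and vertical below 0.1 rad and contact force between rack and paddle above 0.7 N and linear speed of paddle below 0.02 m/s and contact force between the fingers and paddle below 0.1 N); the robot touches nothing.
It fails at once if the paddle is rammed against the rack (over 35 N) (contact force between paddle and rack above 35 N).
It fails at once if the dye bottle is shifted more than 20 mm or tipped (distance of dye_bottle from where it was at the start of the episode above 0.02 m or angle between dye_bottle's own z axis and vertical above 0.3 rad).
It fails at once if the glue jar is shifted more than 20 mm or tipped (distance of glue_jar from where it was at the start of the episode above 0.02 m or angle between glue_jar's own z axis and vertical above 0.3 rad).
It fails at once if the wax tin is shifted more than 20 mm or tipped (distance of wax_tin from where it was at the start of the episode above 0.02 m or angle between wax_tin's own z axis and vertical above 0.3 rad).
It also fails if it takes over 51 s, if anything falls off the work surface, if the arm or the gripper's body presses on something with over 40 N, if the wrist force passes 120 N, or if a joint passes its speed limit or range.

ROBOT

A 6-joint arm with a two-finger parallel gripper is mounted at the origin on the work surface. World frame = base frame: x ahead of the robot, y to its left, z up, the work surface at z = 0. Lengths are in m, angles in degrees, forces in N, time in s.
With the tool pointing down it reaches from about 0.35 to 0.875 m from the base axis. Payload 4.2 kg.
Tool frame: the origin (TCP) lies midway between the tips of the shut fingers; the grasp point (between the pads) lies 19 mm behind it; z points along the fingers, y is the line along which they close (so a half turn about z gives the same grasp; the last joint's range is limited). The gripper opens to 87 mm and grips with 3 to 60 N. Pads are 19 mm wide; open, the fingers measure 117 mm over their backs; the gripper's body (75 mm by 190 mm) begins 51 mm behind the grasp point.
Start: joints at [-49.24, 22.042, 0.453, 0, -68.411, -14.817], TCP at [0.273, -0.562, 0.223] pointing down, gripper open.
Joint ranges: [-179.83, 179.83], [-69.29, 118.12], [-61.27, 80.66], [-181.25, 117.63], [-171.15, -9.14], [-177.46, 177.46]. Speed limits (degrees/s): [159.86, 159.86, 180, 180, 180, 180].

INTERFACE

Orientations are given as [roll, pitch, yaw] about the fixed x, y, z axes, in that order (R = Rz(yaw) Ry(pitch) Rx(roll)).
In Python, from workcell import env gives the robot as it stands. The module is installed in compiled form; this text tells all that it offers. Calls block until the motion is done:
- env.goto(position, orientation): joint-space move of the TCP to a pose.
- env.move_straight(position, rotation=None, rate=0.15, force_limit=None): straight line of the TCP; rotation=None keeps the orientation; rate is the mean speed in m/s. With force_limit (N) it stops when the force on the tool has changed by that much, and returns True; else False.
- env.set_joints(angles): joint-space move.
- env.gripper_to(opening, grasp_force=None): opening from 0.0 (shut) to 1.0 (fully open); grasp_force is the grip in N (None keeps the last); returns when the fingers have stopped.
- env.dwell(seconds).
- env.inverse_kinematics(position, orientation): joint angles nearest the present ones, or None.
- env.read_state(): the state.
- env.grab_frame(name): name is "scene" or "top" or "wrist"; returns a dict with "image" (420x560x3 uint8, blue, green, red), "fx", "fy", "cx", "cy" (pixels), "position" and "orientation" of the camera in the world. Camera axes: x right, y up, looking along -z (the intrinsics and any distortion apply to the point x, -y, -z); pixel columns grow to the right and rows downward; lengths in m; the calibration is good to about 2 mm. A picture is of the moment at which its call begins. There is no depth.
A pose or a line that the arm cannot do raises env.Unreachable and nothing moves.
- env.close_job(): hands the job in; it is judged then, once.
Trained networks look in a picture, given as the dict that the camera call returned (one of the last four; its "shot" number tells which), for a name from the list of things; names that differ only in an ending like _2 or _b are one class to them, and where a whole thing is asked for, a point or a joint stands for the part that bears it (a point fixed in the world has none). Each returns a list of dicts, best first, with "score" (0 to 1); they miss things now and then, are a little off and sometimes report something else, mostly with a low value. They report only what shows in the picture. A call takes as long as a camera call. They do not tell look-alikes from the thing itself.
- env.search_frame(picture, thing): "xyz" ([x, y, z] in m, in world coordinates, good to about 4 mm: the middle of the surface that is visible of it).
- env.trace(picture, thing): "mask" (420x560 bool, what is visible of it).
The state is a dict: "clock": time; "joint_positions": joint angles; "qvel": joint speeds; "joint_torque": joint torques, N m; "position": TCP position; "tool_rot": TCP orientation; "force": force on the tool from outside, world axes, zero at the start; "wrist_torque": the same for the moment, N m; "opening": opening from 0.0 (shut) to 1.0 (fully open); "finger_force": force on a finger pad.
Only numpy, scipy, OpenCV 4.12 (cv2) and the standard library are available. Lean on these libraries where they do the work, as an engineer would, in place of code of your own. Each camera call takes 0.05 s, during which the arm holds its last target. There are 200 camera calls.

## Working session

There is one attempt and no reset: what is moved stays moved. The work goes in short steps, each a Python script; the robot and the scene stay as the last script left them, time stands still between calls to the robot, and variables do not carry over. Pictures are saved under pics/ and viewed, at most 10 in all, crops included, and the job is handed in when it is done.

```bash
mkdir -p pics
cat > h.py <<'E'
from workcell import env
import numpy as np, cv2
from scipy.spatial.transform import Rotation as R
def ray(f,u,v):
    d=np.array([(u-f["cx"])/f["fx"],-(v-f["cy"])/f["fy"],-1.])
    return np.array(f["position"]), R.from_euler('xyz',f["orientation"],degrees=True).apply(d)
def onz(f,u,v,z):
    p,d=ray(f,u,v); return p+d*(z-p[2])/d[2]
def proj(f,P):
    c=R.from_euler('xyz',f["orientation"],degrees=True).inv().apply(np.atleast_2d(P)-np.array(f["position"]))
    return np.c_[f["cx"]+f["fx"]*c[:,0]/-c[:,2], f["cy"]+f["fy"]*c[:,1]/c[:,2]]
E
python3 - <<'E'
from h import *
for n in ["scene","top"]:
    f=env.grab_frame(n); cv2.imwrite(f"pics/{n}0.png",f["image"])
    print(n,{k:v for k,v in f.items() if k!="image"})
    for t in ["paddle","paddle_grip","rest","rack","slot_mouth","shelf_edge","dye_bottle","glue_jar","wax_tin"]:
        print(t,[(np.round(d["xyz"],3).tolist(),round(d["score"],2),proj(f,d["xyz"])[0].round().tolist()) for d in env.search_frame(f,t)])
s=env.read_state();print(s)
E
```

```text
scene {'fx': 413.0948083272857, 'fy': 413.0948083272857, 'cx': 278.01645575661524, 'cy': 218.0802748536846, 'position': array([0.42590427, 0.54411665, 1.0157063 ]), 'orientation': array([  36.56909217,    0.83097865, -168.50901567]), 'shot': 1}
paddle [([0.423, -0.257, 0.013], 0.82, [335.0, 207.0]), ([0.332, 0.221, 0.013], 0.69, [350.0, 368.0]), ([0.659, -0.162, 0.156], 0.55, [251.0, 189.0])]
paddle_grip [([0.66, -0.16, 0.152], 0.63, [250.0, 190.0]), ([0.329, 0.22, 0.015], 0.63, [351.0, 368.0]), ([0.424, -0.258, 0.016], 0.56, [335.0, 206.0])]
rest [([0.612, -0.137, 0.025], 0.79, [267.0, 226.0]), ([0.611, -0.328, 0.04], 0.69, [280.0, 176.0]), ([0.684, 0.188, 0.345], 0.61, [186.0, 260.0])]
rack [([0.682, 0.186, 0.348], 0.7, [188.0, 259.0])]
slot_mouth [([0.683, 0.188, 0.346], 0.75, [187.0, 260.0])]
shelf_edge [([0.682, 0.19, 0.348], 0.55, [187.0, 260.0])]
dye_bottle [([0.635, 0.058, 0.084], 0.98, [241.0, 273.0])]
glue_jar [([0.628, 0.272, 0.074], 0.7, [221.0, 357.0])]
wax_tin [([0.431, -0.006, 0.03], 0.68, [322.0, 275.0])]
top {'fx': 440.3228114026177, 'fy': 440.3228114026177, 'cx': 28
[... 1107 characters left out ...]
64.0])]
{'clock': 1.0, 'joint_positions': array([-4.92417955e+01,  2.20400567e+01,  4.51253144e-01, -2.41161856e-03,
       -6.84116882e+01, -1.48172909e+01]), 'qvel': array([ 0.04594826, -0.00507675,  0.13373257, -0.08444637,  0.02154843,
        0.02765896]), 'joint_torque': array([ 3.45894637e-05, -3.90476489e+01,  1.87623703e+01,  4.22435582e+00,
        1.55134586e-02, -1.57955236e-05]), 'position': array([ 0.2734192 , -0.56197445,  0.22255154]), 'tool_rot': array([ 1.79998951e+02,  2.04210728e-03, -1.54059974e+02]), 'force': array([ 0.19367485,  0.59410186, -0.5533182 ]), 'wrist_torque': array([ 0.01102424, -0.00761177, -0.01175441]), 'finger_force': 0.0, 'opening': 0.9990013839099039}
```

View pics/scene0.png

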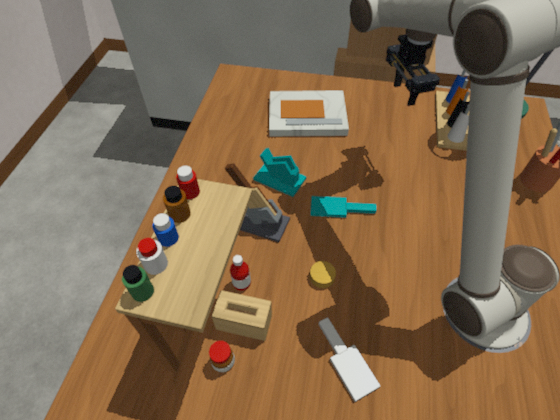

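View pics/top0.png

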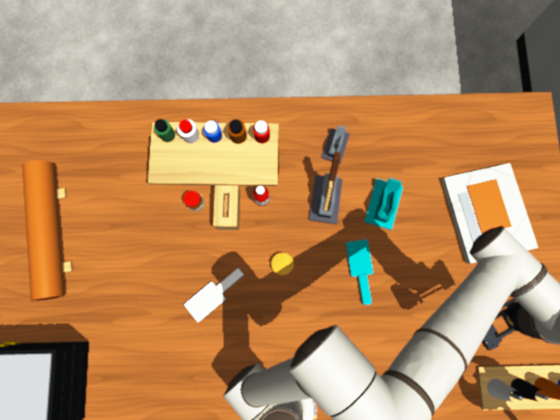

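The scene picture shows the real paddle in the grey rest (handle tip 235,170; rest 265,220), the rack block at (243,315), and the turquoise and white decoys. In the top picture they are at (330,185) for the rest and (227,205) for the block. Next I'll zoom in on both.

Run:
```python
import cv2,numpy as np
t=cv2.imread("pics/top0.png");s=cv2.imread("pics/scene0.png")
c=lambda im,x,y,w,h:cv2.resize(im[y:y+h,x:x+w],(400,300),interpolation=cv2.INTER_CUBIC)
cv2.imwrite("pics/z.png",np.vstack([np.hstack([c(t,187,170,80,60),c(t,293,125,120,90+10)[:300]]),np.hstack([c(s,200,285,80,60),c(s,215,160,100,75)])]))
```

```text
(no output)
```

View pics/z.png

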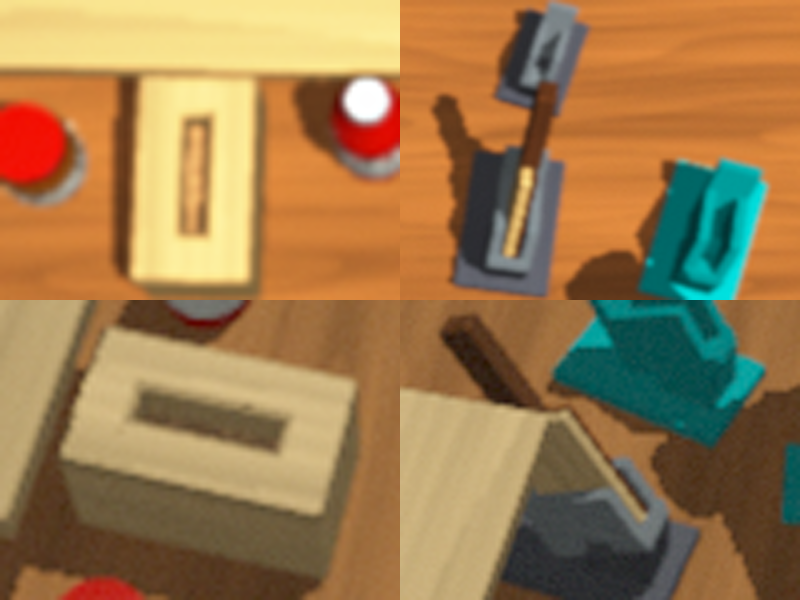

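```bash
cat >> h.py <<'E'
def ori(beta,yaw,flip): return [180,-beta,yaw] if not flip else [180,beta,yaw+180-(360 if yaw>0 else 0)]
def feed(s=0.0): pass
E
python3 - <<'E'
from h import *
t=env.grab_frame("top");s=env.grab_frame("scene")
T=lambda x,y:(187+x/5,170+y/5)
S=lambda x,y:(200+x/5,285+(y-300)/5)
for z,nm in [(0.085,'slot')]:
    print([onz(t,*T(x,y),z)[:2].round(4).tolist() for x,y in [(183,118),(213,118),(208,236),(179,236),(198,118),(194,236)]])
    print([onz(s,*S(x,y),z)[:2].round(4).tolist() for x,y in [(140,383),(290,420),(275,450),(133,418)]])
    print('blockedges top', [onz(t,*T(x,y),z)[:2].round(4).tolist() for x,y in [(260,78),(257,285),(141,78),(130,280)]])
    print('blockedges sc', [onz(s,*S(x,y),z)[:2].round(4).tolist() for x,y in [(113,327),(357,380),(320,515),(62,457)]])
P=lambda x,y:(293+(x-400)/3.333,125+y/3)
a=onz(t,*P(545,85),0.225);b=onz(t,*P(510,255),0.075)
print('tip',a,'blade low',b,'yaw',np.degrees(np.arctan2(a[1]-b[1],a[0]-b[0])))
for e in [(475,150),(455,285),(563,160),(545,297)]: print('base',onz(t,*P(*e),0.005)[:2].round(4))
S2=lambda x,y:(215+(x-400)/4,160+(y-300)/4)
print('tip sc',onz(s,*S2(462,326),0.225))
for d in [0.66]:
  for flip in (0,1):
    for (p,b,y) in [((.67,-.16,.18),10,-7),((.67,-.16,.33),0,-7),((.62,.15,.26),42,0),((.62,.15,.2),42,0)]:
        print(flip,p,env.inverse_kinematics(p,ori(b,y,flip)))
E
```

```text
[[0.6452, 0.158], [0.6448, 0.1397], [0.5715, 0.1426], [0.5719, 0.1602], [0.645, 0.1489], [0.5717, 0.1511]]
[[0.6461, 0.1423], [0.5697, 0.147], [0.5733, 0.1634], [0.6445, 0.1607]]
blockedges top [[0.6695, 0.1108], [0.5409, 0.1129], [0.671, 0.184], [0.5455, 0.1897]]
blockedges sc [[0.6675, 0.1157], [0.5423, 0.1203], [0.545, 0.1908], [0.6724, 0.1865]]
tip [ 0.72164797 -0.17431693  0.225     ] blade low [ 0.58953387 -0.15481615  0.075     ] yaw -8.396547275497445
base [ 0.7201 -0.1326]
base [ 0.571 -0.108]
base [ 0.707  -0.2186]
base [ 0.5562 -0.1943]
tip sc [ 0.71057163 -0.17056731  0.225     ]
0 (0.67, -0.16, 0.18) [  0.57808364  25.05784133  -2.41858222   1.65141376 -52.62065864
  81.53300538]
0 (0.67, -0.16, 0.33) [-1.71026085e-02  2.61980066e+01  2.19821991e+01  2.54444375e-14
 -8.57841925e+01  8.30171026e+01]
0 (0.62, 0.15, 0.26) [ 14.22978451   5.73844352 -45.84506426 105.75942166  -9.84038668
 -26.65534535]
0 (0.62, 0.15, 0.2) None
1 (0.67, -0.16, 0.18) [  0.57808364  25.05784133  -2.41858222   1.65141376 -52.62065864
 -98.46699462]
1 (0.67, -0.16, 0.33) [-1.71026085e-02  2.61980066e+01  2.19821991e+01 -2.54444375e-14
 -8.57841925e+01 -9.69828974e+01]
1 (0.62, 0.15, 0.26) [ 14.22978451   5.73844352 -45.84506426 105.75942166  -9.84038668
 153.34465465]
1 (0.62, 0.15, 0.2) None
```

Run:
```python
from h import *
def tcp(g,b,y):
    r=R.from_euler('xyz',ori(b,y,0),degrees=True); return np.array(g)+r.apply([0,0,.019])
for b in (26,28,30,32,34,36,38):
  for gz in (.185,.195,.21,.25):
    q=env.inverse_kinematics(tcp([.608,.152,gz],b,-2),ori(b,-2,0)); print(b,gz,None if q is None else q.round(0))
```

```text
26 0.185 [ 32.  15. -36.  41. -22.  20.]
26 0.195 [ 32.  14. -35.  38. -24.  23.]
26 0.21 [ 33.  14. -33.  35. -26.  26.]
26 0.25 [ 34.  11. -28.  28. -33.  32.]
28 0.185 [ 30.  14. -40.  52. -18.  11.]
28 0.195 [ 31.  14. -38.  48. -20.  14.]
28 0.21 [ 32.  13. -36.  43. -23.  19.]
28 0.25 [ 34.  11. -31.  34. -30.  27.]
30 0.185 [ 26.  14. -44.  68. -15.  -2.]
30 0.195 [ 28.  13. -42.  61. -16.   4.]
30 0.21 [ 30.  12. -40.  53. -19.  10.]
30 0.25 [ 33.  10. -34.  40. -27.  22.]
32 0.185 [ 20.  13. -46.  87. -11. -16.]
32 0.195 [ 23.  13. -45.  78. -13.  -9.]
32 0.21 [ 27.  12. -43.  67. -16.  -1.]
32 0.25 [ 32.  10. -37.  48. -23.  15.]
34 0.185 None
34 0.195 [ 17.  12. -47.  98. -10. -24.]
34 0.21 [ 21.  11. -46.  84. -13. -14.]
34 0.25 [ 30.   9. -40.  58. -20.   6.]
36 0.185 None
36 0.195 None
36 0.21 [ 15.  11. -47. 103. -10. -27.]
36 0.25 [ 26.   8. -43.  71. -17.  -3.]
38 0.185 None
38 0.195 None
38 0.21 None
38 0.25 [ 22.   8. -45.  86. -14. -15.]
```

Run:
```python
from h import *
env.gripper_to(1.0,10)
env.goto([.62,-.160,.36],ori(0,-9,0))
f=env.grab_frame("wrist"); cv2.imwrite("pics/w1.png",f["image"]); np.save("w1.npy",{k:v for k,v in f.items() if k!="image"},allow_pickle=True)
s=env.read_state(); r=R.from_euler('xyz',s["tool_rot"],degrees=True)
print(s["position"],s["tool_rot"],s["force"],s["clock"],"cam in tool",r.inv().apply(f["position"]-s["position"]),f["orientation"])
for t in ["paddle","paddle_grip","rest"]:
    print(t,[(np.round(d["xyz"],3).tolist(),round(d["score"],2),proj(f,d["xyz"])[0].round().tolist()) for d in env.search_frame(f,t)])
```

```text
[ 0.61965973 -0.16081229  0.35974777] [ 1.79992848e+02  3.13107649e-02 -9.08571755e+00] [-0.3200484  -0.24394141 -0.54782861] 3.3417 cam in tool [ 0.07128243  0.00091972 -0.1608826 ] [-1.51985299e+01 -2.16272821e-02 -9.89772853e+01]
paddle [([0.461, -0.26, 0.015], 0.92, [355.0, 257.0])]
paddle_grip [([0.688, -0.171, 0.202], 0.8, [284.0, 134.0]), ([0.683, -0.003, 0.299], 0.72, [53.0, 180.0]), ([0.465, -0.262, 0.013], 0.71, [355.0, 255.0])]
rest [([0.814, -0.201, 0.005], 0.96, [291.0, 44.0]), ([0.64, -0.154, 0.016], 0.62, [278.0, 165.0]), ([0.626, -0.338, 0.052], 0.61, [401.0, 157.0]), ([0.685, -0.006, 0.302], 0.19, [53.0, 177.0])]
```

View pics/w1.png

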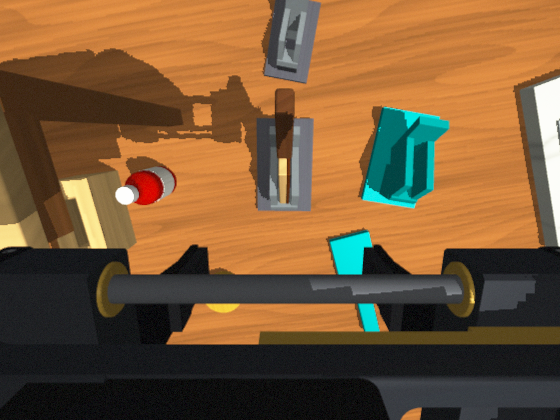

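The wrist picture shows the real paddle at (285,90) to (283,203), aligned with the tool's yaw. The camera sits on the +x side of the tool. I'll use the flipped grasp so it faces the robot when leaning at the shelf.

Run:
```python
from h import *
f=np.load("w1.npy",allow_pickle=True).item()
u=np.array([np.cos(np.radians(-9)),np.sin(np.radians(-9))])
for (c,r,z,off) in [(285,89,.214,.115),(285,157,.151,.0447),(283,203,.068,-.030)]:
    p=onz(f,c,r,z)[:2]; print(p, 'foot',p-u*off)
# side edges of handle by thresholds on row
im=cv2.imread("pics/w1.png")
for r in (95,105,115,125,135,145,150,156,160,170): print(r,[im[r,c].tolist() for c in ()] , im[r,270:300].sum(1).tolist())
print(im[84:95,285].sum(1), im[150:212:2,283].tolist())
for b,z,p in [(-3,.165,(.66,-.165)),(28,.17,(.617,.152)),(28,.25,(.617,.152)),(28,.25,(.45,.152))]:
  for yaw in (-9,-2): 
    q=env.inverse_kinematics([*p,z],ori(b,yaw,1)); print(b,z,yaw,None if q is None else q.round(0))
```

```text
[ 0.72741264 -0.17877411] foot [ 0.61382848 -0.16078415]
[ 0.66151908 -0.16832672] foot [ 0.61736941 -0.1613341 ]
[ 0.58861586 -0.15373409] foot [ 0.61824651 -0.15842713]
95 [] [399, 403, 400, 400, 361, 173, 183, 220, 232, 232, 236, 235, 239, 232, 243, 243, 243, 237, 247, 229, 226, 204, 219, 212, 253, 367, 363, 362, 361, 368]
105 [] [375, 369, 378, 381, 341, 136, 170, 209, 221, 222, 221, 224, 220, 228, 229, 231, 233, 243, 248, 242, 239, 236, 237, 227, 288, 417, 419, 417, 411, 422]
115 [] [289, 280, 214, 215, 185, 99, 113, 88, 108, 103, 117, 104, 115, 111, 93, 101, 102, 98, 104, 101, 106, 109, 137, 180, 312, 426, 418, 422, 410, 411]
125 [] [183, 184, 177, 180, 169, 127, 106, 102, 102, 108, 82, 99, 98, 91, 91, 92, 104, 95, 105, 96, 102, 84, 110, 239, 354, 352, 365, 359, 353, 352]
135 [] [195, 206, 210, 203, 211, 194, 88, 106, 98, 117, 112, 111, 88, 94, 106, 93, 116, 172, 180, 184, 177, 178, 212, 304, 391, 396, 397, 400, 405, 392]
145 [] [182, 200, 200, 203, 201, 190, 138, 91, 109, 102, 132, 182, 179, 187, 193, 187, 190, 176, 174, 179, 191, 180, 247, 385, 384, 374, 374, 381, 379, 364]
1
[... 876 characters left out ...]
, 233, 252], [105, 172, 213], [109, 175, 215], [107, 173, 214], [107, 171, 211], [107, 174, 213], [106, 173, 212], [109, 174, 213], [106, 171, 211], [104, 169, 211], [103, 170, 209], [103, 170, 210], [102, 169, 210], [106, 170, 210], [102, 168, 210], [163, 166, 161], [167, 167, 157], [131, 132, 124], [112, 115, 129]]
-3 0.165 -9 [ -1.  31.   7.  -0. -69. -98.]
-3 0.165 -2 [ -0.  31.   7.  -0. -69. -91.]
28 0.17 -9 [  31.   15.  -39.   53.  -22. -177.]
28 0.17 -2 [  30.   14.  -40.   52.  -18. -169.]
28 0.25 -9 [  35.   11.  -28.   35.  -35. -160.]
28 0.25 -2 [  34.   10.  -28.   31.  -32. -150.]
28 0.25 -9 [  50.   -5.  -46.   39.  -40. -177.]
28 0.25 -2 [  49.   -6.  -47.   37.  -37. -169.]
```

```bash
cat >> h.py <<'E'
SG=.155; B=30
def tcp(g,o): return np.array(g)+R.from_euler('xyz',o,degrees=True).apply([0,0,.019])
def place_tcp(foot,yaw=-2.1,b=B,s=SG):
    o=ori(b,yaw,1); return tcp(np.array(foot)+[0,0,s],o),o
E
python3 - <<'E'
from h import *
u=np.array([np.cos(np.radians(-9)),np.sin(np.radians(-9)),0]); t=np.radians(31)
g=np.array([.6165,-.160,.05])+SG*(np.sin(t)*u+np.array([0,0,np.cos(t)]))
o=ori(B-31,-9,1)
print(g)
env.goto(tcp(g+[0,0,.09],o),o)
print(env.move_straight(tcp(g,o),rate=.1,force_limit=12))
env.gripper_to(0.0,45)
s=env.read_state();print(s["position"],s["force"],s["finger_force"],s["opening"],s["clock"])
f=env.grab_frame("scene");cv2.imwrite("pics/g.png",cv2.resize(f["image"][90:300,130:410],(800,600)))
for p in [(.48,.155,.1),(.5,.155,.1),(.52,.154,.1),(.608,.152,.1),(.608,.152,.045)]:
    q=env.inverse_kinematics(*place_tcp(p)); print(p,None if q is None else q.round(0))
E
```

```text
[ 0.69534805 -0.1724883   0.18286093]
False
[ 0.69503015 -0.17225643  0.16384214] [-0.27734645 -0.12791018 -0.76441345] 44.95313461404294 0.2080737913083048 8.2917
(0.48, 0.155, 0.1) [  43.   -2.  -48.   45.  -30. -172.]
(0.5, 0.155, 0.1) [  41.   -0.  -46.   44.  -29. -170.]
(0.52, 0.154, 0.1) [  39.    2.  -44.   44.  -29. -168.]
(0.608, 0.152, 0.1) [  33.   10.  -33.   39.  -27. -157.]
(0.608, 0.152, 0.045) [  29.   13.  -41.   58.  -18. -174.]
```

View pics/g.png

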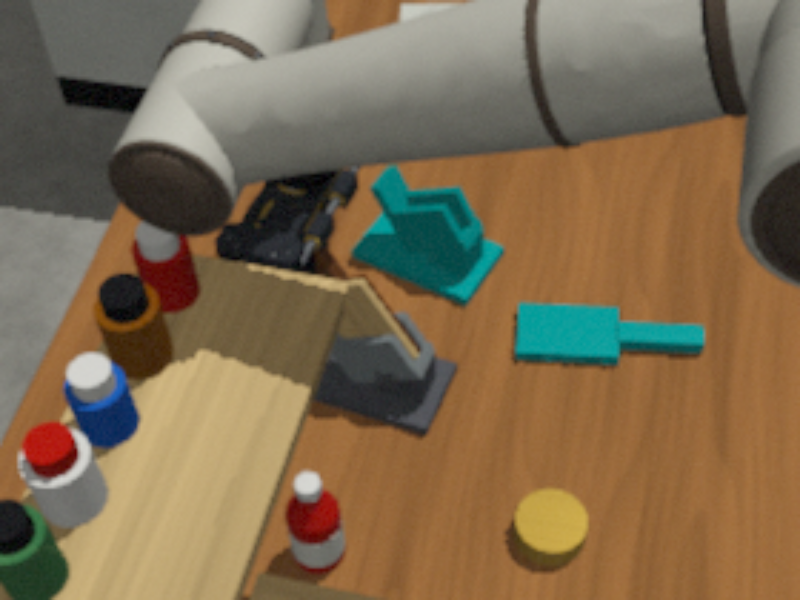

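Gripped (the opening is 18 mm, the handle's thickness). Next I lift, then go to a pose in front of the rack.

Run:
```python
from h import *
s=env.read_state();p=s["position"]
env.move_straight([p[0],p[1],p[2]+.15],rate=.12)
env.dwell(.2); s=env.read_state(); print(s["force"],s["finger_force"],s["opening"])
env.move_straight([.50,-.13,p[2]+.15],rate=.15)
P,o=place_tcp([.50,-.02,.15]); env.goto(P,o)
P,o=place_tcp([.50,.155,.15]); env.goto(P,o)
env.dwell(.3)
s=env.read_state(); print(s["position"],P,s["force"],s["wrist_torque"],s["finger_force"],s["opening"],s["clock"])
for n in ("scene","wrist"):
    f=env.grab_frame(n);cv2.imwrite(f"pics/{n}2.png",f["image"])
    np.save(n+"2.npy",{k:v for k,v in f.items() if k!="image"},allow_pickle=True)
    print(n,"foot,tip px",proj(f,[[.5,.155,.15],[.5,.155,.35],[.608,.152,.085]]).round(1).tolist())
a=cv2.imread("pics/scene2.png")[150:420,100:460];b=cv2.imread("pics/wrist2.png")
cv2.imwrite("pics/c.png",np.hstack([cv2.resize(a,(400,300)),cv2.resize(b,(400,300))]))
```

```text
[-0.21587489 -0.19481049 -2.56856719] 44.95614764280617 0.20266111984781696
[0.50974715 0.15375239 0.28873383] [0.50949362 0.15465188 0.28854552] [-0.47512457 -0.05243797 -3.23915082] [ 0.07200498  1.43075211 -0.01505064] 44.956145896576345 0.20340180843500466 13.225
scene foot,tip px [[285.8, 305.7], [285.8, 260.1], [242.1, 308.0]]
wrist foot,tip px [[287.1, 125.1], [289.3, 375.8], [287.3, 177.8]]
```

View pics/c.png

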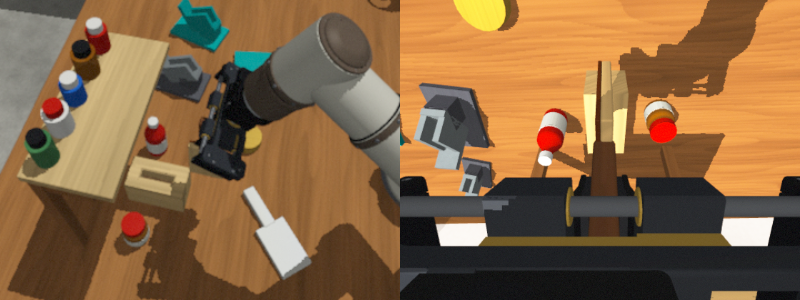

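The left scene view shows the paddle in front of the block. In the wrist view the foot is near (284,85) in full-size pixels. I'll overlay the predicted outline to check the in-hand tilt.

Run:
```python
from h import *
f=np.load("wrist2.npy",allow_pickle=True).item(); im=cv2.imread("pics/wrist2.png")
s=env.read_state(); o=s["tool_rot"]
r=R.from_euler('xyz',o,degrees=True); g=s["position"]-r.apply([0,0,.019]); yaw=-2.1
def draw(d,dz,col):
    Rp=R.from_euler('xyz',[0,d,yaw],degrees=True)
    V=lambda x,y,z: Rp.apply([x,y,z-SG-dz])+g
    K=8
    for q in [[(-.035,-.007,0),(-.035,.007,0),(-.035,.007,.11),(-.035,-.007,.11)],[(-.014,-.009,.11),(-.014,.009,.11),(-.014,.009,.2),(-.014,-.009,.2)],[(-.035,-.007,0),(.035,-.007,0),(.035,.007,0),(-.035,.007,0)]]:
        p=proj(f,[V(*c) for c in q])
        p=((p-[200,60])*4).round().astype(int); cv2.polylines(big,[p],True,col,1)
big=cv2.resize(im[60:210,200:380],None,fx=4,fy=4,interpolation=cv2.INTER_CUBIC)
raw=big.copy(); draw(0,0,(0,255,0))
# slot at current estimate
Q=R.from_euler('z',-2.1,degrees=True).apply([(a,b,0) for a,b in [(-.037,-.009),(.037,-.009),(.037,.009),(-.037,.009)]])+[.608,.152,.085]
cv2.polylines(big,[((proj(f,Q)-[200,60])*4).round().astype(int)],True,(255,0,0),1)
cv2.imwrite("pics/ov.png",big)
```

```text
(no output)
```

View pics/ov.png

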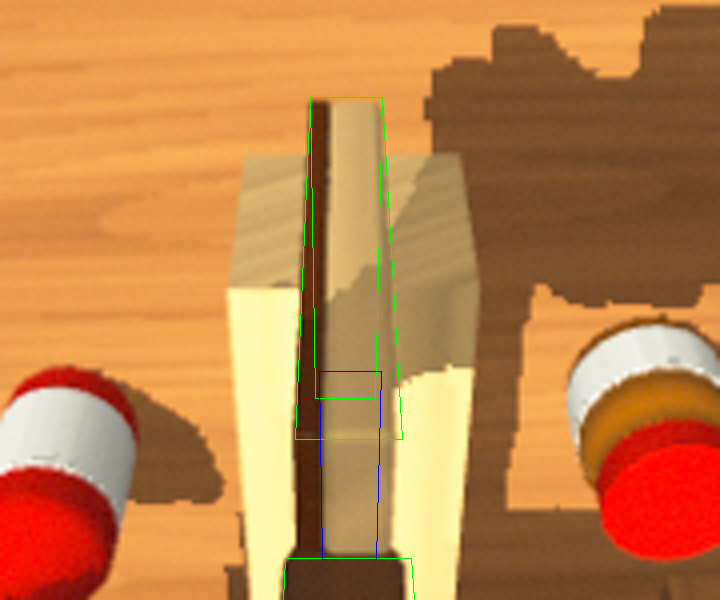

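The overlay matches within about 1 mm, so the paddle is upright in the hand. The block's front top edge runs from (229,288) to (480,285) in this crop, so I'll use it to check the slot position relative to the paddle.

Run:
```python
from h import *
f=np.load("wrist2.npy",allow_pickle=True).item()
w=lambda x,y: onz(f,200+x/4,60+y/4,.085)[:2]
a,b,c,d=w(229,288),w(480,285),w(247,598),w(457,598)
print(a,b,np.linalg.norm(a-b),c,d,c-a,d-b)
for p,q in((a,c),(b,d)): print('yaw',np.degrees(np.arctan2(*(q-p)[::-1])))
print('centre',(a+b)/2+np.array([.065,-.065*.0367]), 'mid far',(c+d)/2)
# wrist slot view: hi-res scene slot from current scene image
im=cv2.imread("pics/scene2.png")
cv2.imwrite("pics/sl.png",cv2.resize(im[285:345,200:280],(800,600),interpolation=cv2.INTER_CUBIC))
```

```text
[0.54293634 0.12088943] [0.54453821 0.19011863] 0.06924773050841518 [0.66173543 0.11514719] [0.66437123 0.18736415] [ 0.1187991  -0.00574224] [ 0.11983302 -0.00275447]
yaw -2.7672800691198725
yaw -1.316765181844284
centre [0.60873727 0.15311853] mid far [0.66305333 0.15125567]
```

View pics/sl.png

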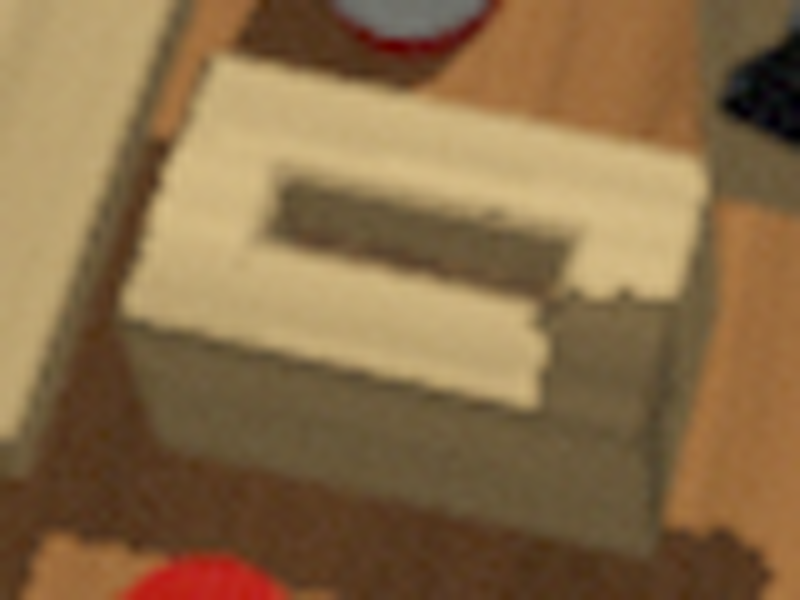

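```bash
cat > ins.py <<'E'
from h import *
C=np.array([.608,.1527])
def st(m):
    s=env.read_state(); g=s["position"]-R.from_euler('xyz',s["tool_rot"],degrees=True).apply([0,0,.019])
    print(m,"foot",(g-[0,0,SG]).round(4),"F",s["force"].round(2),"T",s["wrist_torque"].round(2),"rot",s["tool_rot"].round(2),"ff",round(s["finger_force"],1),round(s["clock"],2)); return s
def go(foot,**k):
    P,o=place_tcp(foot); r=env.move_straight(P,o,**k); return r
E
python3 - <<'E'
from ins import *
print(go([.50,.1555,.094],rate=.08)); st("low")
print(go([C[0],C[1],.094],rate=.05,force_limit=6)); env.dwell(.3); st("over")
print(go([C[0],C[1],.045],rate=.012,force_limit=2.5)); st("down")
for n in ("wrist","scene"):
    f=env.grab_frame(n);cv2.imwrite(f"pics/{n}3.png",f["image"])
a=cv2.imread("pics/scene3.png")[240:360,160:320];b=cv2.imread("pics/wrist3.png")
cv2.imwrite("pics/c3.png",np.hstack([cv2.resize(a,(400,300)),cv2.resize(b,(400,300))]))
E
```

```text
False
low foot [0.5003 0.1558 0.0945] F [ 1.09  0.62 -2.36] T [-0.    1.44 -0.02] rot [179.96  30.04 177.89] ff 45.0 14.18
False
over foot [0.608  0.1527 0.094 ] F [ 0.32 -0.13 -3.53] T [ 0.02  1.48 -0.  ] rot [180.   30.  177.9] ff 45.0 16.78
True
down foot [0.6082 0.1527 0.056 ] F [-0.75 -0.12  4.71] T [0.1  1.05 0.05] rot [-179.99   30.04  177.91] ff 45.0 19.57
```

View pics/c3.png

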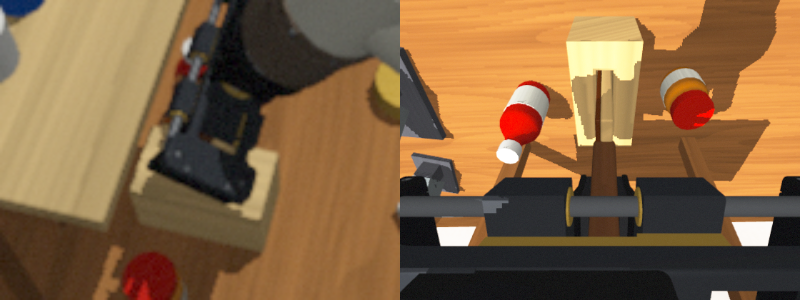

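The paddle is in the slot, 29 mm below the mouth, with about 8 N on the stop. The wrist view shows it seated at (600,100) and the bystanders untouched. I'll hold briefly, release and back off.

Run:
```python
from ins import *
env.dwell(.5); st("held")
env.gripper_to(0.0,8); env.dwell(.2); st("soft")
env.gripper_to(0.5); env.dwell(.3); s=st("open")
r=R.from_euler('xyz',s["tool_rot"],degrees=True)
P=np.array(s["position"])-r.apply([0,0,.13])
print(env.move_straight(P,rate=.08,force_limit=8)); st("away")
env.dwell(.3)
for n in ("wrist","scene"):
    f=env.grab_frame(n);cv2.imwrite(f"pics/{n}4.png",f["image"])
    for t in ("paddle","dye_bottle","glue_jar","wax_tin"): print(n,t,[(np.round(d["xyz"],3).tolist(),round(d["score"],2)) for d in env.search_frame(f,t)])
a=cv2.imread("pics/scene4.png")[200:380,140:380];b=cv2.imread("pics/wrist4.png")
cv2.imwrite("pics/c4.png",np.hstack([cv2.resize(a,(400,300)),cv2.resize(b,(400,300))]))
```

```text
held foot [0.6082 0.1527 0.056 ] F [-1.11  0.95  5.9 ] T [0.03 0.76 0.  ] rot [-179.98   30.03  177.91] ff 45.0 20.18
soft foot [0.6083 0.1529 0.0559] F [ 0.3  -0.47  5.71] T [ 0.04  0.3  -0.01] rot [179.99  30.03 177.9 ] ff 8.0 20.59
open foot [0.6069 0.1518 0.0536] F [ 0.51  0.57 -0.25] T [ 0.04  1.01 -0.03] rot [-179.85   29.8   177.92] ff 0.0 21.64
False
away foot [0.5424 0.1543 0.1658] F [ 0.31 -0.14  0.41] T [0.02 0.99 0.03] rot [-179.81   29.75  177.93] ff 0.0 23.42
wrist paddle [([0.59, 0.15, 0.202], 0.71)]
wrist dye_bottle [([0.631, 0.051, 0.082], 0.91)]
wrist glue_jar [([0.621, 0.255, 0.067], 0.62)]
wrist wax_tin []
scene paddle [([0.606, 0.162, 0.165], 0.95), ([0.33, 0.222, 0.014], 0.71)]
scene dye_bottle [([0.631, 0.051, 0.096], 0.72)]
scene glue_jar [([0.629, 0.27, 0.073], 0.79)]
scene wax_tin [([0.43, -0.009, 0.025], 0.92)]
```

View pics/c4.png

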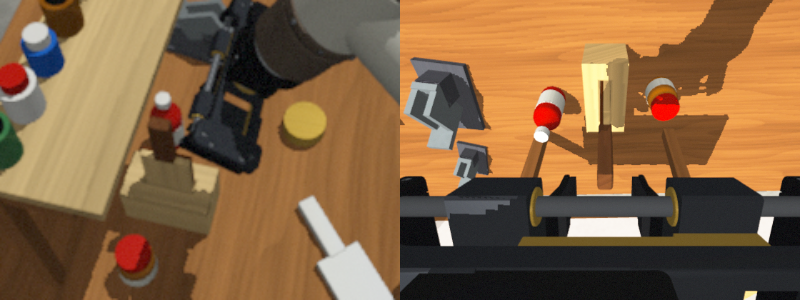

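The paddle stands upright in the slot, free of the fingers (handle at 160,140 in the left view, 605,160 in the right), and the bystanders haven't moved. I'm handing in the job.

Run:
```python
from workcell import env
print(env.close_job())
```

```text
the job is handed in; nothing more can be done
None
```

The job is handed in (no verdict was returned): the paddle was lowered gently onto the stop, about 29 mm below the slot's mouth with a contact force of about 8 N. It was then released and left standing upright in the rack, and the bottle, jar and tin did not move in the pictures.

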